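Clamp the sampler carriage and hold its recessed reset button

TASK

First lock the sampler's white sliding carriage where it stands: turn its black clamp knob clockwise (seen from above) as far as it goes, without sliding the carriage along. Then pull the orange-handled stylus up out of its blue stand, reach its steel tip down through the blue-ringed hole in the carriage and press the recessed red reset button fully down. Finish while still gripping the stylus by its handle and holding the button down; leave the knob locked and the bottle, jar, beaker, screwdriver and vials undisturbed.

Things in the scene. Friction and masses are not known exactly. Their poses are not given: they have to be found in the camera images.
- clamp_knob_grip (a point): Centre of the grip bar of the black clamp knob on the carriage, on the knob's upright axis, about 140 mm above the table. The bar is 42 mm long, 14 mm thick and 32 mm tall; its top is 7 mm above this point, the knob's flat disc (44 mm across) ends 23 mm below it and the deck is 37 mm below it. The point's x axis runs along the bar and turns with the knob; a white mark on the bar's top shows its -x end. z is up.
- clamp_knob (a joint): Angle of the clamp knob in rad, growing as it is turned clockwise seen from above: it starts loose between 0.1 and 0.5 and is fully locked against its stop at 1.57. It stays where it is left (stiff, about 0.06 N m).
- port (a point): Centre of the round hole (17 mm wide, blue ring around it) in the flat top deck of the white carriage, at the deck's surface, about 103 mm above the table. Deck 100 mm (x) by 190 mm (y), 15 mm thick around the hole; the knob stands 100 mm from the hole along the point's -y. The carriage slides stiffly (about 8 N) along the point's y axis on its beige track (150 by 360 mm); turn about z varies. z is up.
- reset_button (a joint): How far the red reset button is pressed, in m: 0 up, 0.007 fully down. The button is 14 mm wide, centred under the hole; its top lies 22 mm below the deck's surface when up. Its spring takes 1.5 N to start and 5 N to hold fully down; it comes back up when let go.
- stylus_grip (a point): Middle of the stylus's orange handle (a round bar 16 mm thick and 71 mm long, with a 22 mm wide, 4 mm thick collar at its lower end, 36 to 40 mm below this point). The stylus stands upright, z up, loosely in a hole of its stand, collar resting on the stand's top; mass about 60 g.
- stylus_tip (a point): Blunt lower tip of the stylus, 110 mm below stylus_grip along the stylus's axis: end of the steel shaft, which is 8 mm thick and 70 mm long below the collar. At the start it is hidden in the stand.
- stand: Blue block, 64 by 64 mm and 85 mm high, fixed to the table, origin at the centre of its underside, with one upright hole 12 mm wide and 80 mm deep in its centre that holds the stylus. It may be on the left or the right of the track.
- reset_button_top (a point): Centre of the top of the red reset button, deep in the hole; moves down with it.
- stylus: The whole stylus, 145 mm long; origin at its tip, z along its axis towards the handle.
- vial_a: Amber vial with blue cap, 12 mm thick, 38 mm tall, loose in a white rack (70 by 100 by 35 mm, fixed) that is on the opposite side of the track from the stylus stand. Leave alone. Origin at its foot.
- vial_b: A second such vial in the same rack. Leave alone.
- solvent: Amber solvent bottle with red cap, 72 mm wide, 150 mm tall; origin at its foot. Leave alone.
- jar: White jar with blue cap, 64 mm wide, 75 mm tall; origin at its foot. Leave alone.
- beaker: Glass beaker, 60 mm wide, 75 mm tall, near the robot; origin at its foot. Leave alone.
- driver: Screwdriver lying on the table near the robot. Leave alone.
Not all that is in view belongs to the job. What is shaped like the stylus but purple or turquoise is not meant.

How it is judged:
By the outcome, as a careful person would: the job done as asked, in the order asked, and still so for the second after the job is handed in, while the arm keeps its last pose, push and grip.
It also fails if it takes over 58 s, if anything falls off the work surface, if the arm or the gripper's body presses on something with over 40 N, if the wrist force passes 120 N, or if a joint passes its speed limit or range.

ROBOT

A 7-joint arm with a two-finger parallel gripper is mounted at the origin on the work surface. World frame = base frame: x ahead of the robot, y to its left, z up, the work surface at z = 0. Lengths are in mm, angles in rad, forces in N, time in s.
With the tool pointing down it reaches from about 375 to 925 mm from the base axis. Payload 3.1 kg.
Tool frame: the origin (TCP) lies at the very end of the fingers, on their centre line; the grasp point (between the pads) lies 19 mm behind it; z points along the fingers, y is the line along which they close (so a half turn about z gives the same grasp; the last joint's range is limited). The gripper opens to 85 mm and grips with 20 to 120 N. Pads are 22 mm wide; open, the fingers measure 114 mm over their backs; the gripper's body (76 mm by 85 mm) begins 54 mm behind the grasp point. The pads swing forward as they close: fully open they stand 13 mm farther back than shut.
Start: joints at [-1.338, 0.383, 0.044, 1.598, -0.018, 1.161, -0.05], TCP at [211.097, 614.769, 231.269] pointing down, gripper open.
Joint ranges: [-2.61, 2.61], [-0.41, 2.15], [-1.48, 1.57], [0, 2.5], [-1.57, 4.71], [0.05, 1.97], [-2.85, 2.85]. Speed limits (rad/s): [2.79, 2.79, 3.14, 3.14, 3.14, 3.14, 3.14].

INTERFACE

Orientations are given as a unit quaternion [w, x, y, z].
In Python, from cell import robot gives the robot as it stands.
- The arm moves only by the tool servo_tool, never from a script. Its argument "commands" is text: rows parted by semicolons, each of 7 numbers parted by spaces: the shift along the tool's x, y, z normalised to -1 to 1, where 1 is 0.15 m, then the turn, a rotation vector about the tool's x, y, z normalised to -1 to 1, where 1 is 30 degrees, then the closure, from -1 (fully open) to 1 (shut). In form: tx ty tz ax ay az fingers; .... A call has 1 to 12 rows; each row is the pose to reach, as a shift and turn from the pose commanded when the call began, along the tool's axes at that moment; what a row does not reach only later rows make up. A row lasts 1/8 s, in which the tool goes at most 62.5 mm and 10.7 degrees, less where a joint would pass 70% of its speed; a pose out of reach is approached as far as the arm can. A call with a number of a shift or a turn outside -1 to 1 is refused whole. A call with a gripper value outside its range is refused whole. The fingers move at their own pace and stop on an object; "newtons" is the grip in N (left out, the last holds). Time passes only in rows, so rows that repeat a pose let the fingers close. It gives the time, the measured TCP pose, the force, the opening and the grip force at its end, in the units of the state.
- robot.observe(): the state, without advancing time (a new reading comes with each control period).
- robot.capture(name): name is "scene" or "top" or "wrist"; returns a dict with "img" (400x640x3 uint8, blue, green, red), "camera_matrix" (3x3 intrinsics, pixels), "extrinsics" (4x4, takes a point from camera to world coordinates). Camera axes: x right, y down, z forward; pixel columns grow to the right and rows downward; lengths in mm; the calibration is good to about 2 mm. A picture is of the moment at which its call begins. There is no depth.
- robot.job_done(): hands the job in; it is judged then, once.
The state is a dict: "time": time; "qpos": joint angles; "joint_velocities": joint speeds; "joint_efforts": joint torques, N m; "tool_pos": TCP position; "ee_rot": TCP orientation; "force": force on the tool from outside, world axes, zero at the start; "ft_torque": the same for the moment, N m; "grip_width": finger opening in mm; "finger_force": force on a finger pad.
Only numpy, scipy, OpenCV 4.12 (cv2) and the standard library are available. Lean on these libraries where they do the work, as an engineer would, in place of code of your own. Each camera call takes 0.05 s, during which the arm holds its last target. There are 200 camera calls.

## Working session

There is one attempt and no reset: what is moved stays moved. The work goes in short steps, Python scripts to look and compute and a tool call to move; the robot and the scene stay as the last step left them, time stands still between calls to the robot, and variables do not carry over. Pictures are saved under pics/ and viewed, at most 10 in all, crops included, and the job is handed in when it is done.

Besides the shell and the picture viewer there is one more tool, called as a command line: name --argument value ..., lists and objects as JSON in quotes. servo_tool: Moves the arm, as the interface text tells. Its arguments: {"type":"object","properties":{"commands":{"type":"string"},"newtons":{"type":"number"}},"required":["commands"]}

```bash
ls; mkdir -p pics
python3 - <<'E'
from cell import robot
import cv2, numpy as np, pickle
o=robot.observe(); print({k:np.round(o[k],3) for k in('time','tool_pos','ee_rot','force','grip_width','qpos')})
for n in('scene','top'):
    c=robot.capture(n); cv2.imwrite(f'pics/{n}0.png',c['img']); pickle.dump(c,open(f'pics/{n}0.pkl','wb'))
    print(n,np.round(c['camera_matrix'],1).tolist(),np.round(c['extrinsics'],3).tolist())
E
```

```text
pics
{'time': np.float64(0.0), 'tool_pos': array([210.775, 613.857, 229.862]), 'ee_rot': array([-0.   ,  0.165,  0.986, -0.001]), 'force': array([-0.35 ,  0.112,  0.281]), 'grip_width': np.float64(85.573), 'qpos': array([-1.338,  0.384,  0.044,  1.6  , -0.018,  1.161, -0.05 ])}
scene [[446.4, 0.0, 314.0], [0.0, 446.4, 202.6], [0.0, 0.0, 1.0]] [[-0.046, 0.833, -0.551, 1218.584], [0.999, 0.038, -0.027, 58.15], [-0.001, -0.551, -0.834, 1160.015], [0.0, 0.0, 0.0, 1.0]]
top [[396.4, 0.0, 322.4], [0.0, 396.4, 196.2], [0.0, 0.0, 1.0]] [[0.024, -0.997, 0.078, 429.849], [-1.0, -0.024, 0.001, 21.142], [0.0, -0.078, -0.997, 1417.009], [0.0, 0.0, 0.0, 1.0]]
```

View pics/scene0.png

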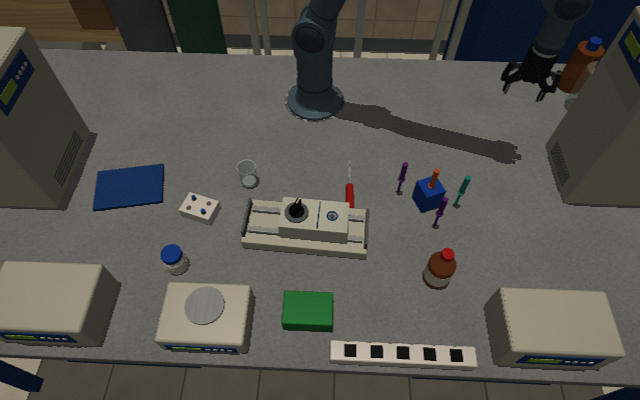

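View pics/top0.png

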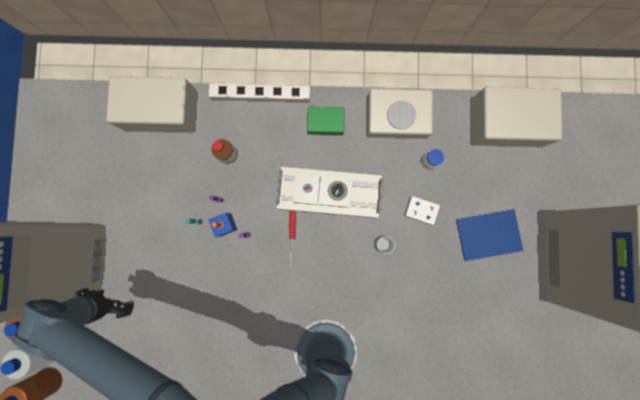

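Candidates for the stylus in the scene picture: orange in the blue stand (433,178), purple (402,178) and (440,212), turquoise (463,190). Orange in the stand fits. The knob is at (296,208) and the port at (332,216). In the top picture the stand is at (221,224), the knob at (338,190) and the port at (308,188). I'll confirm with one enlarged crop.

```bash
cat > h.py <<'E'
import numpy as np, cv2, pickle
from scipy.spatial.transform import Rotation as R
def load(n): return pickle.load(open(f'pics/{n}.pkl','rb'))
def ray(c,u,v,z):
    E=c['extrinsics'];d=E[:3,:3]@np.linalg.solve(c['camera_matrix'],[u,v,1.]);o=E[:3,3]
    return o+d*(z-o[2])/d[2]
def proj(c,p):
    E=c['extrinsics'];q=c['camera_matrix']@(E[:3,:3].T@(np.array(p)-E[:3,3]));return q[:2]/q[2]
def pose(o):
    w,x,y,z=o['ee_rot'];return np.array(o['tool_pos']),R.from_quat([x,y,z,w])
def snap(robot,n,f):
    c=robot.capture(n);pickle.dump(c,open(f'pics/{f}.pkl','wb'));return c
E
python3 - <<'E'
from h import *
a=load('scene0')['img'];b=load('top0')['img']
A=cv2.resize(a[150:270,235:495],None,fx=3,fy=3,interpolation=cv2.INTER_CUBIC)
B=cv2.resize(b[160:240,180:390],None,fx=3,fy=3,interpolation=cv2.INTER_CUBIC)
out=np.zeros((600,780,3),np.uint8);out[:360]=A;out[360:600,:630]=B
cv2.imwrite('pics/crop1.png',out)
E
```

```text
(no output)
```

View pics/crop1.png

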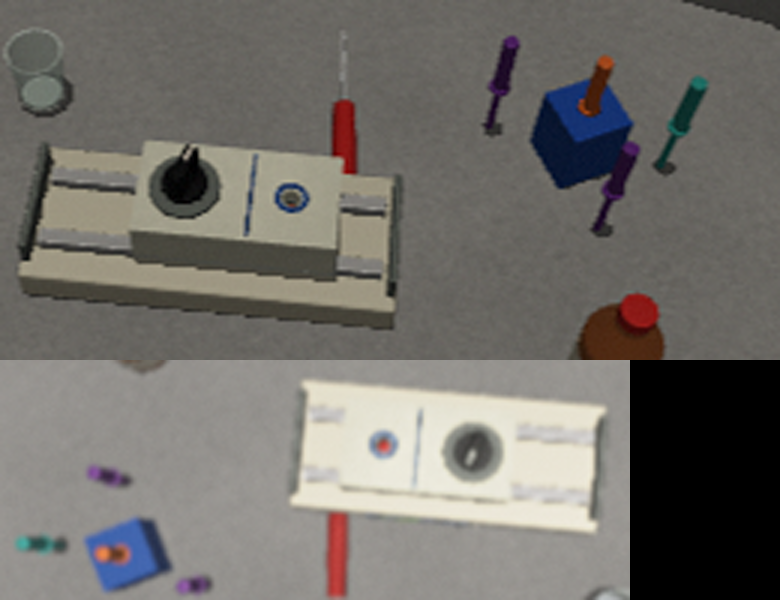

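The crop shows the orange stylus standing in the blue stand, with its top at crop (605,62). The purple and turquoise ones stand free beside it. Next I'll measure.

Run:
```python
from h import *
s=load('scene0');t=load('top0')
def S(u,v,z): return np.round(ray(s,235+u/3,150+v/3,z),0)
def T(u,v,z): return np.round(ray(t,180+u/3,160+(v-360)/3,z),0)
print('port',S(291,197,103),T(383,445,103))
print('disc',S(185,187,117),T(472,452,117))
print('bar top mark', T(473,455,147), S(186,152,147))
print('sty top',S(605,62,160),T(103,553,160)); print('collar',S(590,107,89),T(119,553,89))
for n,p in dict(pur1=(510,42),tur=(699,83),pur2=(631,149)).items(): print(n,S(*p,145),end=' ')
print('feet',S(492,130,0),S(665,170,0),S(602,231,0))
print('track corners z?',S(22,265,30),S(395,310,30),S(400,178,50), 'bottle cap',S(640,312,150))
```

```text
port [562.  77. 103.] [558.  73. 103.]
disc [564. -21. 117.] [551. -26. 117.]
bar top mark [545. -26. 147.] [545. -21. 147.]
sty top [435. 367. 160.] [431. 363. 160.]
collar [436. 368.  89.] [431. 364.  89.]
pur1 [403. 282. 145.] tur [444. 457. 145.] pur2 [522. 384. 145.] feet [405. 288.   0.] [448. 463.   0.] [524. 390.   0.]
track corners z? [ 605. -179.   30.] [637. 179.  30.] [502. 184.  50.] bottle cap [691. 371. 150.]
```

servo_tool --commands "-0.97 -0.54 -0.34 0 0 0 -1;-0.97 -0.54 -0.34 0 0 0 -1;-0.97 -0.54 -0.34 0 0 0 -1;-0.97 -0.54 -0.34 0 0 0 -1"

```text
time: 0.6
tool_pos: [328.3, 486.7, 283.7]
ee_rot: [0.002, 0.17, 0.985, 0.0]
force: [-0.4, -0.6, -0.6]
grip_width: 85.3
finger_force: 0.0
```

servo_tool --commands "-0.97 -0.54 -0.34 0 0 0 -1;-0.97 -0.54 -0.34 0 0 0 -1;-0.97 -0.54 -0.34 0 0 0 -1;-0.97 -0.54 -0.34 0 0 0 -1;-0.97 -0.54 -0.34 0 0 0 -1"

```text
time: 1.23
tool_pos: [432.3, 368.3, 332.4]
ee_rot: [-0.001, 0.164, 0.987, -0.0]
force: [0.1, 1.0, -0.7]
grip_width: 85.3
finger_force: 0.0
```

Run:
```python
from cell import robot
from h import *
o=robot.observe();p,r=pose(o);print(o['time'],np.round(p,1),np.round(o['qpos'],2))
c=snap(robot,'wrist','w1');E=c['extrinsics'];print('cam in tool',np.round(r.inv().apply(E[:3,3]-p)),'\n',np.round(r.inv().as_matrix()@E[:3,:3],3),c['camera_matrix'][0])
for q in((433,366,160),(433,366,89),(433,366,125)): print(proj(c,q))
cv2.imwrite('pics/w1.png',c['img'])
```

```text
1.225 [432.3 368.3 332.4] [-0.97  0.15  0.22  1.68 -0.04  1.31  0.5 ]
cam in tool [  68.   -0. -143.] 
 [[-0.001 -0.964 -0.267]
 [ 1.    -0.001  0.001]
 [-0.001 -0.267  0.964]] [313.77204063   0.         315.01458745]
[313.31984707 181.25065551]
[313.60244119 169.08391905]
[313.47274009 174.66803783]
```

View pics/w1.png

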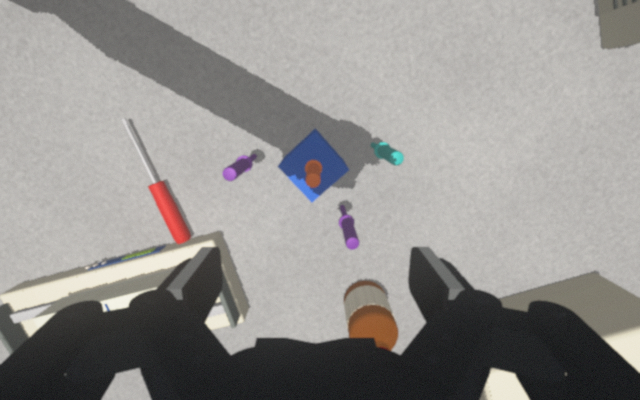

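The picture shows the stylus top at (313,181), as predicted (313,181), so the stylus is at about (433,366). Now I move on to the knob.

servo_tool --commands "-0.54 -0.74 0 0 0 0 -1;-0.54 -0.74 0 0 0 0 -1;-0.54 -0.74 0 0 0 0 -1"

```text
time: 1.65
tool_pos: [475.0, 231.8, 332.7]
ee_rot: [-0.0, 0.167, 0.986, -0.001]
force: [0.3, 1.1, -0.7]
grip_width: 85.6
finger_force: 0.0
```

servo_tool --commands "-0.54 -0.74 0 0 0 0 -1;-0.54 -0.74 0 0 0 0 -1;-0.54 -0.74 0 0 0 0 -1"

```text
time: 2.02
tool_pos: [515.4, 101.1, 333.0]
ee_rot: [0.0, 0.167, 0.986, -0.001]
force: [-0.3, 1.0, -0.1]
grip_width: 85.4
finger_force: 0.0
```

servo_tool --commands "-0.54 -0.74 0.2 0 0 0.1 -1;-0.54 -0.74 0.3 0 0 0.24 -1;-0.54 -0.74 0.3 0 0 0.24 -1;-0.54 -0.74 0.3 0 0 0.24 -1"

```text
time: 2.52
tool_pos: [554.9, -25.7, 286.7]
ee_rot: [-0.001, 0.226, 0.974, -0.0]
force: [-0.4, 0.4, -0.2]
grip_width: 85.4
finger_force: 0.0
```

Run:
```python
from cell import robot
from h import *
o=robot.observe();p,r=pose(o);print(o['time'],np.round(p,1),np.round(o['qpos'],2))
c=snap(robot,'wrist','w2')
for q in((553,-24,147),(560,75,103)): print(proj(c,q))
cv2.imwrite('pics/w2.png',c['img'])
```

```text
2.525 [554.9 -25.7 286.7] [-0.53  0.17  0.56  1.78 -0.1   1.22  1.18]
[316.0998808  184.85548214]
[405.54051819 139.73880827]
```

View pics/w2.png

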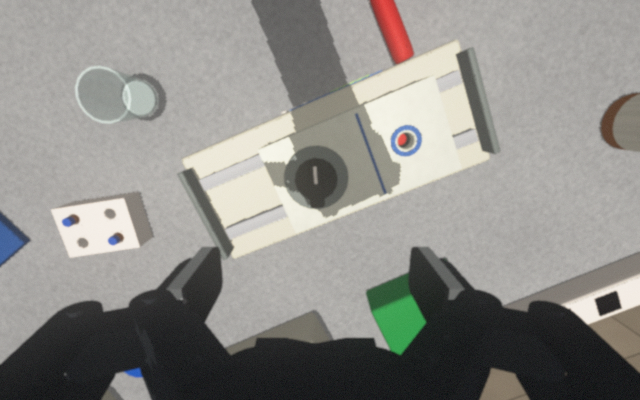

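The picture shows the knob's white mark at (315,176), nearly upright, so the bar lies along tool x. The port is at (405,140), as predicted. An enhanced crop will give the bar angle and the centres.

Run:
```python
from h import *
c=load('w2');i=c['img'][120:230,260:440]
g=(255*(i/255.)**0.5).astype(np.uint8);cv2.imwrite('pics/c2.png',cv2.resize(g,None,fx=4.4,fy=4.4,interpolation=cv2.INTER_CUBIC))
gr=cv2.cvtColor(c['img'],6)
m=(gr[160:192,305:326]>70).astype(np.uint8);n,l,st,ce=cv2.connectedComponentsWithStats(m);print(st,ce)
ys,xs=np.nonzero(m);P=np.c_[xs,ys]; print(cv2.minAreaRect(P.astype(np.float32)))
hsv=cv2.cvtColor(c['img'],40);b=cv2.inRange(hsv,(100,100,60),(130,255,255))[120:160,388:424];ys,xs=np.nonzero(b);e=cv2.fitEllipse(np.c_[xs,ys].astype(np.float32));print(e)
u=388+(xs.min()+xs.max())/2;v=120+(ys.min()+ys.max())/2;print(u,v,ray(c,u,v,103))
```

```text
[[  0   0  21  32 552]
 [  0   0   3   2   4]
 [ 20   0   1   1   1]
 [  7   5   7  21 115]] [[10.08876812 15.78442029]
 [ 0.75        0.25      ]
 [20.          0.        ]
 [ 9.80869565 14.8       ]]
((10.0, 12.5), (25.0, 20.0), 90.0)
((17.737255096435547, 20.253366470336914), (25.801698684692383, 27.870756149291992), 43.672054290771484)
406.0 140.0 [560.45461032  75.32465634 103.        ]
```

View pics/c2.png

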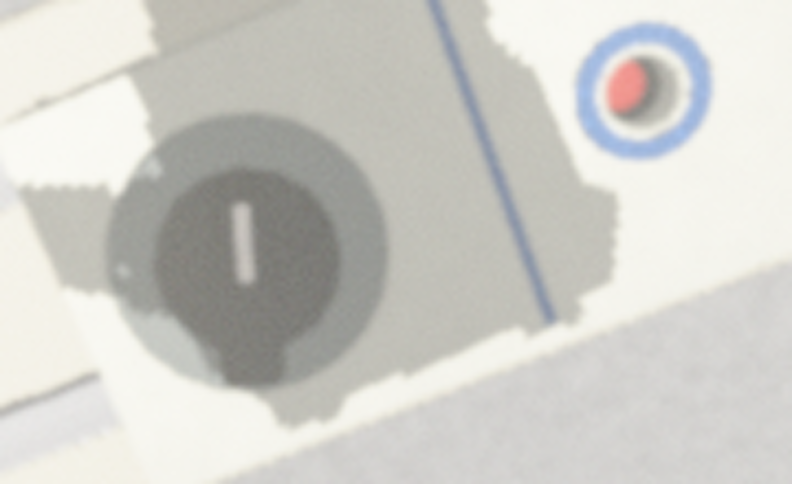

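The crop shows the mark running from (240,203) to (247,283), the disc centre near (247,258), and the bar's near end at about y=388.

Run:
```python
from h import *
c=load('w2');f=lambda u,v,z:ray(c,260+u/4.4,120+v/4.4,z)
print('disc',f(247,258,117),'bar',f(248,292,147))
a=f(240,203,147);b=f(247,283,147);print('bar yaw',np.degrees(np.arctan2(*(b-a)[1::-1])))
a=f(432,0,103);b=f(553,322,103);print('line yaw',np.degrees(np.arctan2(*(b-a)[1::-1])))
k=np.array([553,-26]);d=np.array([560,75])-k;print(np.degrees(np.arctan2(-d[0],d[1])))
```

```text
disc [553.40893869 -24.06780647 117.        ] bar [554.3904294  -24.41078809 147.        ]
bar yaw -21.257675491648467
line yaw -3.2433249752651006
-3.964654722856123
```

servo_tool --commands "0.01 0.003 0.4 0 0 -0.16 -1;0.01 0.003 0.8 0 0 -0.16 -1;0.01 0.003 0.8 0 0 -0.16 -0.5;0.01 0.003 0.8 0 0 -0.16 0"

```text
time: 3.08
tool_pos: [556.0, -23.7, 170.4]
ee_rot: [0.001, 0.184, 0.983, 0.001]
force: [0.5, -1.0, 0.8]
grip_width: 51.7
finger_force: 0.0
```

Run:
```python
from cell import robot
from h import *
o=robot.observe();p,r=pose(o);print(o['time'],np.round(p,1),o['grip_width'],np.round(r.as_matrix(),3).tolist())
d=np.array([553.7,-24.5,125])-p;print(r.inv().apply(d)/150)
```

```text
3.075 [556.  -23.7 170.4] 51.66103948366041 [[-0.932, 0.361, 0.003], [0.361, 0.932, 0.001], [-0.003, 0.002, -1.0]]
[ 0.01319354 -0.01113198  0.30256192]
```

servo_tool --commands "0.013 -0.01 0.2 0 0 0 0;0.013 -0.01 0.3 0 0 0 0.2;0.013 -0.01 0.3 0 0 0 0.45;0.013 -0.01 0.3 0 0 0 0.45" --newtons 20

```text
time: 3.58
tool_pos: [553.3, -26.4, 124.8]
ee_rot: [0.001, 0.185, 0.983, 0.0]
force: [-0.3, 0.4, -0.6]
grip_width: 23.6
finger_force: 0.0
```

Run:
```python
from cell import robot
from h import *
for k in range(4):
    c=snap(robot,'wrist','w3');o=robot.observe();p,r=pose(o);print(o['time'],np.round(p,1),o['grip_width'],o['force'])
g=(255*(c['img']/255.)**0.5).astype(np.uint8)
cv2.imwrite('pics/w3.png',g[:, :])
```

```text
3.625 [553.2 -26.4 124.8] 23.296377939446604 [ 0.8798785   0.01955632 -0.42256774]
3.675 [553.1 -26.4 124.6] 23.603210692384163 [ 0.003437    0.03246084 -0.7558202 ]
3.725 [552.8 -26.5 124.4] 23.54073065824467 [ 0.09766162  0.470621   -0.02347416]
3.775 [552.6 -26.5 124.1] 23.417655077353206 [ 0.68907686  0.27638319 -0.33092275]
```

View pics/w3.png

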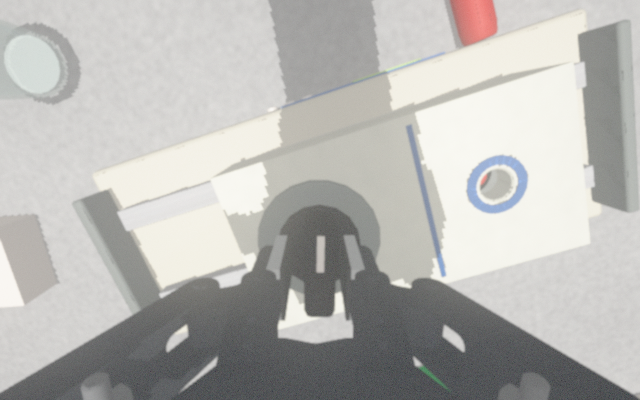

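The picture shows the pads' inner edges at x≈283 and 347 (middle 315) and the mark at x=320, upright. The bar is aligned and sits about 1.8 mm toward tool +y. I'll shift by that and close gently.

servo_tool --commands "0 0.012 0 0 0 0 0.45;0 0.012 0 0 0 0 0.55;0 0.012 0 0 0 0 0.6;0 0.012 0 0 0 0 0.62" --newtons 20

```text
time: 4.28
tool_pos: [552.4, -24.8, 123.2]
ee_rot: [-0.0, 0.185, 0.983, -0.0]
force: [0.1, 0.2, 0.2]
grip_width: 16.5
finger_force: 0.0
```

Run:
```python
from cell import robot
from h import *
for k in range(2):
    c=snap(robot,'wrist','w4');o=robot.observe();p,r=pose(o);print(o['time'],np.round(p,1),o['grip_width'],o['force'],o['finger_force'])
g=cv2.cvtColor(c['img'],6)
for v in (240,246,252): print(v,g[v,280:356].tolist())
```

```text
4.325 [552.5 -24.8 123.2] 16.307318907717484 [ 0.17322307 -0.18743426  0.51913902] 0.0
4.375 [552.5 -24.8 123.2] 16.46660212646462 [-0.23745479 -0.91990709  0.44405092] 0.0
240 [53, 49, 63, 85, 100, 103, 104, 102, 101, 102, 101, 105, 102, 89, 70, 52, 46, 44, 44, 43, 38, 43, 36, 39, 39, 36, 38, 39, 40, 39, 40, 36, 50, 87, 118, 134, 137, 136, 135, 131, 111, 77, 42, 37, 37, 39, 34, 40, 33, 34, 36, 34, 37, 37, 39, 47, 64, 85, 100, 98, 101, 99, 98, 98, 99, 101, 96, 80, 57, 42, 33, 40, 34, 35, 40, 40]
246 [60, 79, 95, 104, 105, 104, 102, 105, 103, 103, 102, 101, 88, 68, 48, 43, 44, 43, 39, 43, 36, 36, 33, 39, 38, 37, 37, 37, 40, 38, 36, 39, 54, 92, 130, 147, 148, 150, 147, 146, 122, 80, 39, 35, 30, 32, 33, 30, 31, 33, 35, 36, 30, 32, 36, 35, 44, 61, 88, 98, 100, 99, 97, 97, 102, 102, 100, 99, 93, 75, 47, 38, 38, 40, 45, 39]
252 [89, 100, 101, 103, 101, 105, 102, 103, 100, 101, 100, 88, 64, 47, 42, 41, 43, 39, 38, 37, 32, 35, 36, 39, 44, 38, 38, 38, 36, 32, 34, 37, 63, 110, 139, 148, 149, 149, 148, 146, 120, 81, 48, 37, 30, 30, 31, 31, 33, 33, 34, 33, 32, 30, 35, 30, 35, 44, 64, 85, 96, 99, 96, 101, 99, 98, 98, 97, 100, 94, 81, 61, 46, 39, 41, 40]
```

Centred to about 0.5 mm (pads' middle 315, mark 316.5). I'll close, then turn.

servo_tool --commands "0 0.003 0 0 0 0 0.66;0 0.003 0 0 0 0 0.7;0 0.003 0 0 0 0 0.8" --newtons 20

```text
time: 4.75
tool_pos: [552.7, -24.3, 123.3]
ee_rot: [-0.0, 0.185, 0.983, 0.0]
force: [-0.1, 0.7, 0.7]
grip_width: 13.8
finger_force: 20.1
```

servo_tool --commands "0 0 0 0 0 0.15 1;0 0 0 0 0 0.35 1;0 0 0 0 0 0.6 1;0 0 0 0 0 0.8 1;0 0 0 0 0 0.8 1" --newtons 40

```text
time: 5.38
tool_pos: [553.1, -23.6, 123.4]
ee_rot: [0.0, 0.385, 0.923, 0.0]
force: [0.8, 1.5, 0.7]
grip_width: 13.5
finger_force: 44.2
```

Run:
```python
from cell import robot
from h import *
c=snap(robot,'wrist','w5');o=robot.observe();p,r=pose(o);x=r.as_matrix()[:,0]
print(o['time'],np.round(p,1),o['grip_width'],o['force'],o['ft_torque'],o['finger_force'],np.degrees(np.arctan2(x[1],x[0])),np.round(o['qpos'],2))
b=cv2.inRange(cv2.cvtColor(c['img'],40),(100,100,60),(130,255,255));cv2.imwrite('pics/b5.png',b)
n,l,s,ce=cv2.connectedComponentsWithStats(b)
for k in range(1,n):
    if s[k,4]>150: print(s[k],ce[k],ray(c,*ce[k],103))
```

```text
5.425 [553.1 -23.7 123.4] 12.922489883848217 [ 0.06790222  1.35383942 -0.05892797] [ 0.33566494 -0.20667922 -0.01469271] 44.200857281684875 134.76390385331877 [-0.54  0.37  0.6   1.95 -0.27  0.9   0.98]
[ 433   84   63   64 1391] [464.03522646 115.53199137] [560.27874803  75.4552771  103.        ]
```

servo_tool --commands "0 0 0 0 0 0.3 1;0 0 0 0 0 0.6 1;0 0 0 0 0 0.9 1;0 0 0 0 0 1 1;0 0 0 0 0 1 1"

```text
time: 6.05
tool_pos: [554.0, -23.2, 123.5]
ee_rot: [0.001, 0.61, 0.792, 0.001]
force: [3.8, 3.1, -2.5]
grip_width: 13.5
finger_force: 43.9
```

servo_tool --commands "0 0 0 0 0 0.25 1;0 0 0 0 0 0.5 1;0 0 0 0 0 0.6 1;0 0 0 0 0 0.7 1;0 0 0 0 0 0.75 1;0 0 0 0 0 0.75 1"

```text
time: 6.8
tool_pos: [554.5, -22.9, 123.5]
ee_rot: [0.001, 0.751, 0.66, 0.001]
force: [4.3, 1.7, -4.1]
grip_width: 13.6
finger_force: 55.9
```

```bash
cat > st.py <<'E'
from cell import robot
from h import *
c=snap(robot,'wrist','last');o=robot.observe();p,r=pose(o);x=r.as_matrix()[:,0]
print(o['time'],np.round(p,1),round(o['grip_width'],1),np.round(o['force'],1),np.round(o['ft_torque'],2),o['finger_force'],np.degrees(np.arctan2(x[1],x[0])),np.round(o['qpos'],2))
b=cv2.inRange(cv2.cvtColor(c['img'],40),(100,100,60),(130,255,255))
n,l,s,ce=cv2.connectedComponentsWithStats(b)
for k in range(1,n):
    if s[k,4]>150: print(s[k],ray(c,*ce[k],103))
E
python3 st.py
```

```text
6.85 [554.6 -22.9 123.5] 12.9 [ 4.6  2.4 -3.7] [ 0.53 -1.03  1.11] 55.90016969013959 82.6650691539076 [-0.69  0.42  0.79  1.95 -0.38  0.92  0.16]
[ 269    8   65   72 1583] [560.64173792  75.97274131 103.        ]
```

At the stop, with 1.1 N m of resistance, and the carriage unmoved. I'll release, rise and check.

servo_tool --commands "0 0 0 0 0 -0.06 1;0 0 0 0 0 -0.06 0.3;0 0 0 0 0 -0.06 0.0;0 0 0 0 0 -0.06 -0.1;0 0 -0.3 0 0 -0.06 -0.1;0 0 -0.7 0 0 -0.06 -0.2;0 0 -1 0 0 -0.06 -0.2;0 0 -1 0 0 -0.06 -0.2"

```text
time: 7.85
tool_pos: [555.4, -25.4, 277.6]
ee_rot: [0.002, 0.744, 0.668, 0.004]
force: [-0.1, 0.2, 0.3]
grip_width: 51.1
finger_force: 0.0
```

```bash
python3 st.py
python3 - <<'E'
from h import *
c=load('last');u,v=proj(c,(554,-24.5,147)).astype(int);print(u,v)
i=c['img'][v-60:v+60,u-80:u+150];g=(255*(i/255.)**0.5).astype(np.uint8);cv2.imwrite('pics/c6.png',cv2.resize(g,None,fx=3.4,fy=3.4,interpolation=cv2.INTER_CUBIC));print(u-80,v-60)
E
```

```text
7.9 [553.6 -24.9 275. ] 51.4 [-0.6 -0.4 -0.4] [ 0.05  0.04 -0.03] 0.0 83.906873507673 [-0.81  0.22  0.9   1.82 -0.18  1.19  0.04]
[293  60  31  33 205] [560.71527427  75.37251271 103.        ]
312 188
232 128
```

View pics/c6.png

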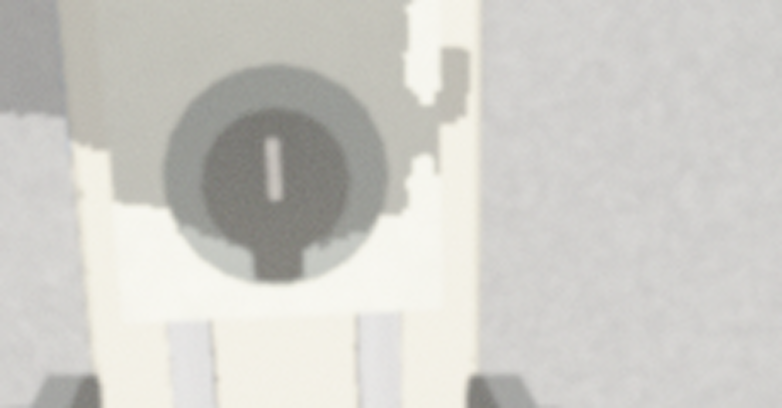

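Run:
```python
from h import *
c=load('last');f=lambda u,v,z:ray(c,232+u/3.4,128+v/3.4,z)
for n,A,B,z in(('mark',(270.5,138),(276,200),147),('deckL',(110,150),(122,320),103),('deckend',(122,321),(443,310),103)):
    d=f(*A,z)-f(*B,z);print(n,np.degrees(np.arctan2(d[1],d[0])))
p=np.array([554.,-24.9]);t=np.array([433,366.]);
o=c['extrinsics'];print(t-p)
```

```text
mark 88.67964325369758
deckL 85.38174490167404
deckend 175.72734715099142
[-121.   390.9]
```

Run:
```python
from h import *
def ang(n,u0,u1,v0,v1,z=147):
    c=load(n);g=cv2.cvtColor(c['img'],6).astype(float)
    P=[]
    for v in range(v0,v1):
        row=g[v,u0:u1];w=np.clip(row-np.median(row)-8,0,None)
        if w.max()>25:P.append(((w*np.arange(u0,u1)).sum()/w.sum(),v))
    P=np.array(P);k=np.polyfit(P[1:-1,1],P[1:-1,0],1);a,b=P[1,1],P[-2,1]
    A=ray(c,np.polyval(k,a),a,z);B=ray(c,np.polyval(k,b),b,z);d=A-B;print(n,len(P),k,np.std(P[1:-1,0]-np.polyval(k,P[1:-1,1])),np.degrees(np.arctan2(d[1],d[0])))
ang('w2',306,326,160,195);ang('w3',310,332,230,280);ang('last',304,322,162,192)
# deck blue divider line & carriage yaw from w2,w3
for n,z in(('w2',103),('w3',103)):
    c=load(n);b=cv2.inRange(cv2.cvtColor(c['img'],40),(100,60,40),(130,255,255));k,l,s,ce=cv2.connectedComponentsWithStats(b)
    for j in range(1,k):
        if s[j,4]>60:
            ys,xs=np.nonzero(l==j);Q=np.array([ray(c,x,y,z)[:2] for x,y in zip(xs,ys)]);vx,vy,x0,y0=cv2.fitLine(Q.astype(np.float32),2,0,.01,.01).ravel();print(n,s[j],np.degrees(np.arctan2(vy,vx)),x0,y0)
```

```text
w2 18 [7.30127811e-02 3.02089466e+02] 0.049105995269111115 157.908913944714
w3 37 [-2.00032393e-02  3.25239980e+02] 0.05582224540189795 157.78923410577423
last 18 [5.8411187e-02 3.0169783e+02] 0.03636979145391132 86.97020308061906
w2 [356 115  30  78 101] -3.7272213 557.3665 37.018436
w2 [391 125  31  31 338] -88.81635 560.46875 75.01833
w2 [  0 213  28  53 782] -46.279877 466.59683 -364.5267
w2 [ 62 218  12   9  79] 85.34736 478.46973 -292.5283
w2 [108 236  11   9  72] -87.74484 518.53015 -260.50137
w2 [123 366  21  12 163] 58.72523 679.0399 -343.45023
w3 [387  52  57  21  76] 86.71755 486.32605 53.05207
w3 [407 126  39 150 645] -3.6164339 557.07117 37.002598
w3 [ 467  156   61   57 1341] 66.07493 560.4548 75.21596
```

The knob is locked: mark at 87.0° against 86.35° for the stop, within measuring error. On to the stylus.

servo_tool --commands "0.83 -0.36 0 0 0 0 -0.2;0.83 -0.36 0 0 0 0 -0.2;0.83 -0.36 0 0 0 0 -0.2"

```text
time: 8.28
tool_pos: [508.8, 111.0, 270.9]
ee_rot: [-0.002, 0.74, 0.672, -0.002]
force: [0.7, -0.4, -0.8]
grip_width: 51.5
finger_force: 0.0
```

servo_tool --commands "0.83 -0.36 0 0 0 0 -0.2;0.83 -0.36 0 0 0 0 -0.2;0.83 -0.36 0 0 0 0 -0.2"

```text
time: 8.65
tool_pos: [468.3, 239.3, 271.2]
ee_rot: [-0.001, 0.74, 0.672, -0.002]
force: [0.6, -0.6, 0.3]
grip_width: 51.5
finger_force: 0.0
```

servo_tool --commands "0.83 -0.36 0 0 0 0 -0.2;0.83 -0.36 0.2 0 0 0 -0.1;0.83 -0.36 0.4 0 0 0 0;0.83 -0.36 0.4 0 0 0 0;0.83 -0.36 0.4 0 0 0 0"

```text
time: 9.28
tool_pos: [432.8, 361.5, 213.6]
ee_rot: [0.001, 0.745, 0.667, -0.0]
force: [0.5, -0.5, -0.2]
grip_width: 42.7
finger_force: 0.0
```

Run:
```python
from cell import robot
from h import *
c=snap(robot,'wrist','w7');o=robot.observe();p,r=pose(o)
print(o['time'],np.round(p,1),o['grip_width'],np.round(o['qpos'],2),proj(c,(433,366,160)))
print(np.round(r.as_matrix(),3).tolist())
cv2.imwrite('pics/w7.png',c['img'])
d=np.array([433,366,106])-p;print(r.inv().apply(d)/150)
```

```text
9.325 [433.3 361.8 214.4] 42.8793615693768 [-1.32  0.27  0.64  1.85 -0.18  1.08 -0.72] [314.87704026 210.55912193]
[[0.11, 0.994, 0.002], [0.994, -0.11, 0.0], [0.0, 0.002, -1.0]]
[ 0.02725776 -0.00609822  0.72299989]
```

View pics/w7.png

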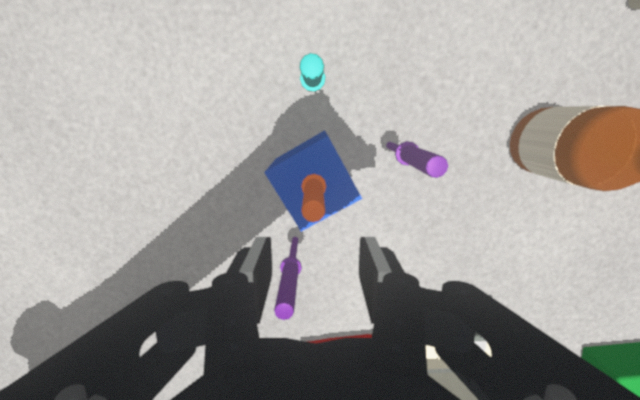

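The picture shows the orange top at (313,210), as predicted (315,211). The purple decoy at (285,310) is about 80 mm away, outside the fingers' line. I'll descend around the handle.

servo_tool --commands "0.027 -0.012 0.2 0 0 0 0;0.027 -0.012 0.45 0 0 0 0;0.027 -0.012 0.71 0 0 0 0;0.027 -0.012 0.71 0 0 0 0.2;0.027 -0.012 0.71 0 0 0 0.4" --newtons 20

```text
time: 9.95
tool_pos: [431.8, 368.5, 109.1]
ee_rot: [-0.0, 0.744, 0.668, 0.002]
force: [0.4, 0.7, 0.3]
grip_width: 25.4
finger_force: 0.0
```

Run:
```python
from cell import robot
from h import *
c=snap(robot,'wrist','w8');o=robot.observe();p,r=pose(o)
print(o['time'],np.round(p,1),o['grip_width'],o['force'],proj(c,(433,366,160)))
cv2.imwrite('pics/w8.png',c['img'][200:400,160:480])
m=cv2.inRange(cv2.cvtColor(c['img'],40),(3,120,60),(18,255,255));n,l,s,ce=cv2.connectedComponentsWithStats(m);print([(s[k],ce[k]) for k in range(1,n) if s[k,4]>80])
g=cv2.cvtColor(c['img'],6);print(g[246,240:400].tolist())
```

```text
10.0 [431.8 369.  109.5] 25.909946532185167 [-0.14628445  0.75639907  0.44021316] [320.63113418 322.74134481]
[(array([600, 119,  40,  41, 401], dtype=int32), array([617.2394015 , 134.97007481])), (array([ 295,  223,   44,  119, 4098], dtype=int32), array([316.07442655, 284.19302099]))]
[139, 139, 142, 138, 139, 137, 136, 138, 139, 138, 139, 138, 138, 135, 133, 125, 109, 92, 85, 81, 78, 75, 66, 60, 60, 53, 59, 57, 60, 67, 91, 116, 127, 130, 130, 128, 134, 129, 130, 127, 129, 120, 93, 64, 49, 49, 46, 46, 49, 68, 75, 81, 83, 80, 84, 84, 82, 94, 108, 118, 114, 108, 102, 104, 104, 102, 102, 102, 104, 102, 104, 105, 102, 104, 103, 103, 104, 104, 105, 103, 106, 106, 103, 104, 106, 104, 102, 103, 105, 103, 106, 115, 116, 114, 100, 90, 85, 86, 84, 83, 81, 74, 57, 53, 53, 52, 53, 63, 91, 120, 131, 134, 134, 133, 134, 134, 135, 136, 131, 121, 97, 75, 67, 66, 66, 66, 69, 71, 77, 84, 83, 90, 90, 86, 92, 94, 93, 95, 95, 92, 92, 93, 96, 117, 169, 211, 227, 228, 226, 226, 225, 223, 222, 220, 220, 221, 222, 224, 224, 225]
```

Centred between the pads (orange 316, pads' middle 315). I'll close and lift.

servo_tool --commands "0 0 0 0 0 0 0.6;0 0 0 0 0 0 0.8;0 0 0 0 0 0 1;0 0 0 0 0 0 1" --newtons 60

```text
time: 10.5
tool_pos: [431.2, 369.4, 109.0]
ee_rot: [-0.0, 0.743, 0.669, 0.002]
force: [-0.8, -1.0, 7.5]
grip_width: 14.3
finger_force: 58.3
```

servo_tool --commands "0 0 -0.15 0 0 0 1;0 0 -0.4 0 0 0 1;0 0 -0.7 0 0 0 1;0 0 -0.97 0 0 0 1;0 0 -0.97 0 0 0 1;0 0 -0.97 0 0 0 1"

```text
time: 11.25
tool_pos: [428.9, 368.1, 251.7]
ee_rot: [-0.0, 0.743, 0.669, -0.001]
force: [-0.4, 0.0, -2.3]
grip_width: 14.7
finger_force: 59.0
```

Run:
```python
from cell import robot
from h import *
c=snap(robot,'wrist','w9');o=robot.observe();p,r=pose(o)
print(o['time'],np.round(p,1),o['grip_width'],o['finger_force'],o['force'],np.round(o['qpos'],2))
s=snap(robot,'scene','s9')
# expected collar/tip pixel in wrist & scene with stylus vertical, grip point 17mm above TCP
q=robot.observe();p,r=pose(q)
for n,cc in(('w',c),('s',s)): print(n,[np.round(proj(cc,p+[0,0,d])) for d in(51,16-36,16-110)])
a=s['img'];u,v=proj(s,p).astype(int);A=cv2.resize(a[v-50:v+70,u-60:u+60],None,fx=3.3,fy=3.3,interpolation=2)
W=cv2.resize(c['img'][150:400,210:430],None,fx=1.6,fy=1.6)
out=np.zeros((400,760,3),np.uint8);out[:A.shape[0],:A.shape[1]]=A;out[:W.shape[0],400:400+W.shape[1]]=W;cv2.imwrite('pics/v9.png',out);print(u-60,v-50)
# mid-tool targets
d=np.array([560.4,75.3])-p[:2];print(r.inv().apply([*d,0])/150)
```

```text
11.3 [428.5 367.7 250.8] 14.496376641934415 59.03482496738434 [-1.07402385  0.57354991 -1.4985743 ] [-1.35  0.23  0.65  1.81 -0.16  1.15 -0.75]
w [array([314., 317.]), array([315., 237.]), array([315., 201.])]
s [array([449., 135.]), array([443., 153.]), array([437., 170.])]
384 97
[-1.84512318  1.08004844  0.0029831 ]
```

View pics/v9.png

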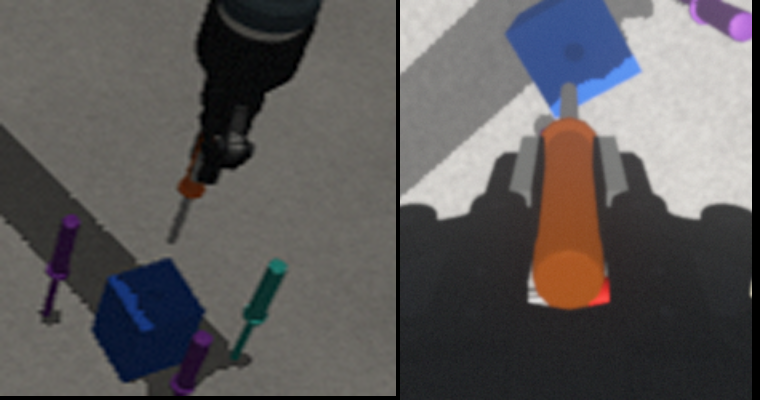

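The stylus is held upright and clear of the stand, with its tip at wrist pixel (316,203). Next I carry it to the port.

servo_tool --commands "-0.35 0.2 -0.05 0 0 0 1;-0.7 0.41 -0.05 0 0 0 1;-0.92 0.54 -0.05 0 0 0 1;-0.92 0.54 -0.05 0 0 0 1"

```text
time: 11.85
tool_pos: [496.6, 217.0, 258.5]
ee_rot: [0.001, 0.746, 0.665, -0.002]
force: [0.3, -0.5, -0.7]
grip_width: 14.6
finger_force: 59.0
```

servo_tool --commands "-0.35 0.2 0 0 0 0 1;-0.65 0.38 0 0 0 0 1;-0.85 0.5 0 0 0 0 1;-0.92 0.54 0 0 0 0 1;-0.92 0.54 0 0 0 0 1;-0.92 0.54 0 0 0 0 1"

```text
time: 12.6
tool_pos: [560.8, 79.8, 259.1]
ee_rot: [-0.001, 0.742, 0.67, -0.0]
force: [-0.5, 1.1, -0.6]
grip_width: 14.5
finger_force: 59.1
```

```bash
cat > tip.py <<'E'
from cell import robot
from h import *
import sys
c=snap(robot,'wrist','wt');o=robot.observe();p,r=pose(o)
print(o['time'],np.round(p,1),o['grip_width'],o['finger_force'],np.round(o['force'],1),r.apply([1,0,0]).round(3))
tip=p+[0,0,-94]
print('tip exp px',proj(c,tip),'port px',proj(c,(560.4,75.3,103)))
b=cv2.inRange(cv2.cvtColor(c['img'],40),(100,100,60),(130,255,255));n,l,s,ce=cv2.connectedComponentsWithStats(b)
for k in range(1,n):
    if s[k,4]>150: print(s[k],ce[k],ray(c,s[k][0]+s[k][2]/2-.5,s[k][1]+s[k][3]/2-.5,103).round(1))
d=np.array([560.4,75.3,p[2]])-p;print('to port',r.inv().apply(d)/150)
i=c['img'][120:280,220:420];cv2.imwrite('pics/'+sys.argv[1],cv2.resize(i,None,fx=3.7,fy=3.7,interpolation=2))
E
python3 tip.py t1.png
```

```text
12.65 [560.9  79.7 259.3] 14.369946471638988 59.0529066324234 [ 0.6 -0.2 -1.4] [0.101 0.995 0.001]
tip exp px [315.58857138 200.74793474] port px [315.49131918 187.76795816]
to port [-2.98344996e-02 -3.44549862e-04 -2.33652230e-05]
```

View pics/t1.png

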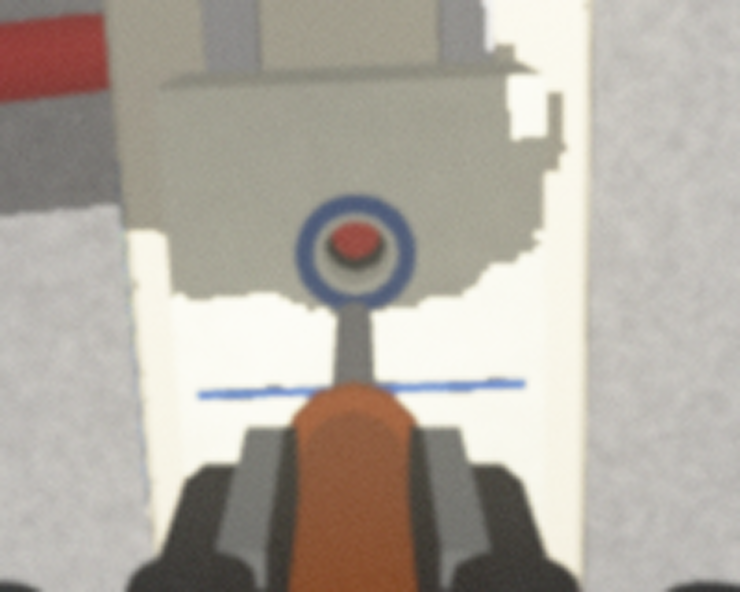

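The picture shows the ring centre at crop (355,252), which is pixel (315.9,188.1), and the tip centre near crop (355,312), which is (315.9,204.3). Now the tip offset.

Run:
```python
from cell import robot
from h import *
c=load('wt');o=robot.observe();p,r=pose(o)
port=ray(c,315.9,188.1,103);print('port',port)
for v in(202.5,204.3):
    t=ray(c,315.9,v,p[2]-94);print('tip',t,'shift tool',r.inv().apply([*(port-t)[:2],0]),'tilt x mm',r.inv().apply(t-p))
```

```text
port [560.76401061  74.92668432 103.        ]
tip [561.00200401  78.29986076 165.29142672] shift tool [-3.37993726e+00  1.04767510e-01 -2.83332956e-03] tilt x mm [-1.50480128  0.36526447 93.99843461]
tip [560.85222939  76.83422347 165.29142672] shift tool [-1.90666765e+00  1.05374992e-01 -1.65826694e-03] tilt x mm [-2.97807089  0.36465699 93.99725954]
```

servo_tool --commands "-0.017 0 0 0 0 0 1;-0.017 0 0.1 0 0 0 1;-0.017 0 0.2 0 0 0 1;-0.017 0 0.3 0 0 0 1;-0.017 0 0.36 0 0 0 1;-0.017 0 0.36 0 0 0 1"

```text
time: 13.4
tool_pos: [560.6, 74.1, 204.6]
ee_rot: [-0.0, 0.744, 0.669, -0.001]
force: [0.4, -0.7, -0.7]
grip_width: 14.8
finger_force: 59.1
```

```bash
python3 tip.py t2.png
```

```text
13.45 [561.2  74.1 205.4] 14.47763228134115 59.053648710250854 [-0.1 -0.7 -0.1] [ 0.106  0.994 -0.001]
tip exp px [316.29445157 200.5361399 ] port px [315.0995141  196.37710411]
to port [ 7.36088827e-03 -6.28258749e-03 -4.50819064e-07]
```

View pics/t2.png

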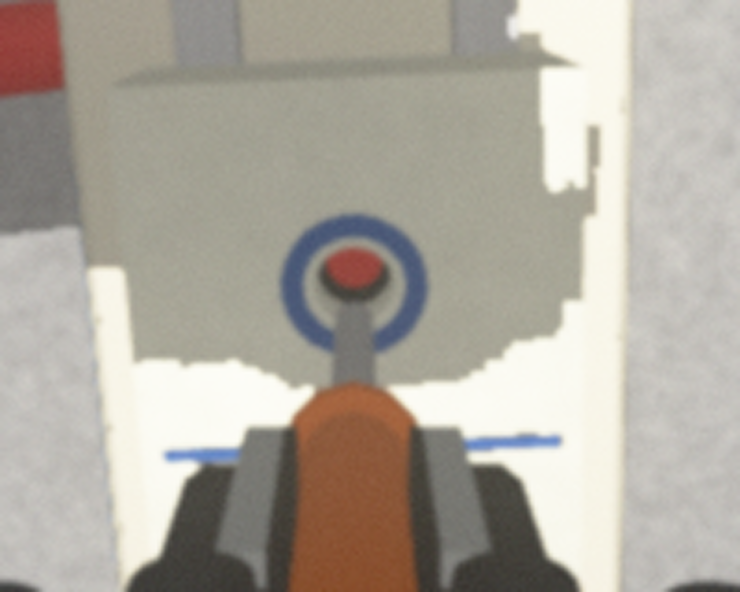

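Run:
```python
from h import *
from cell import robot
c=load('wt');p,r=pose(robot.observe())
port=ray(c,220+354/3.7,120+285/3.7,103);print(port)
for v in(303,):
  for z in(109,113):
    e=ray(c,220+354/3.7,120+v/3.7,z);s=r.inv().apply(port-e);print('edge->port tool',s,'centre->port',s+[4,0,0])
    # ring size check
print([ray(c,220+354/3.7,120+v/3.7,103)[1].round(1) for v in(213,355)])
```

```text
[560.80422991  74.71054443 103.        ]
edge->port tool [2.34923325 0.00854122 5.99857641] centre->port [6.34923325 0.00854122 5.99857641]
edge->port tool [1.19169024 0.01306686 9.99927498] centre->port [5.19169024 0.01306686 9.99927498]
[np.float64(90.6), np.float64(58.7)]
```

The visible edge is the tip's near (+x) rim, so the tip centre is about 5.7 mm too far along tool −x. I've also viewed more than the ten pictures allowed, so from here I check by pixel numbers and force only.

servo_tool --commands "0.02 0 0 0 0 0 1;0.037 0 0 0 0 0 1;0.037 0 0 0 0 0 1;0.037 0 0 0 0 0 1"

```text
time: 13.95
tool_pos: [562.0, 79.9, 205.9]
ee_rot: [0.0, 0.743, 0.669, 0.0]
force: [0.4, -0.3, -0.6]
grip_width: 14.6
finger_force: 59.1
```

Run:
```python
from h import *
from cell import robot
c=snap(robot,'wrist','wt');o=robot.observe();p,r=pose(o);print(o['time'],p,o['force'])
I=c['img'].astype(int);h=cv2.cvtColor(c['img'],40)
for v in range(180,224): print(v,I[v,316].tolist(),end=' ')
b=cv2.inRange(h,(100,70,40),(130,255,255))[165:235,285:345];ys,xs=np.nonzero(b);print('\nring',xs.min()+285,xs.max()+285,ys.min()+165,ys.max()+165)
rows=c['img'][208];print([int(x) for x in cv2.cvtColor(c['img'],6)[209,290:342]])
```

```text
14.0 [561.98763012  79.77680012 205.8875655 ] [ 0.41617401  0.11901659 -0.94745865]
180 [155, 171, 171] 181 [157, 171, 173] 182 [153, 169, 170] 183 [154, 167, 168] 184 [146, 151, 149] 185 [133, 119, 111] 186 [125, 96, 86] 187 [124, 93, 79] 188 [124, 94, 80] 189 [123, 92, 79] 190 [130, 111, 98] 191 [139, 135, 132] 192 [143, 153, 157] 193 [130, 141, 164] 194 [97, 108, 159] 195 [72, 81, 158] 196 [67, 76, 159] 197 [66, 77, 159] 198 [69, 78, 158] 199 [64, 74, 154] 200 [70, 78, 153] 201 [91, 98, 145] 202 [110, 113, 130] 203 [118, 121, 124] 204 [116, 122, 124] 205 [118, 123, 126] 206 [118, 123, 124] 207 [118, 126, 127] 208 [121, 124, 126] 209 [121, 127, 128] 210 [119, 124, 125] 211 [122, 127, 129] 212 [123, 127, 127] 213 [121, 125, 128] 214 [118, 125, 124] 215 [120, 124, 127] 216 [120, 125, 127] 217 [124, 128, 130] 218 [116, 121, 123] 219 [120, 124, 127] 220 [122, 126, 129] 221 [118, 127, 129] 222 [107, 119, 131] 223 [88, 108, 141] 
ring 296 332 186 220
[175, 176, 174, 172, 167, 145, 113, 97, 94, 95, 100, 114, 143, 163, 163, 162, 154, 153, 146, 145, 135, 126, 125, 122, 124, 125, 127, 123, 123, 125, 132, 141, 154, 163, 165, 162, 141, 116, 98, 99, 96, 101, 114, 144, 167, 173, 172, 171, 173, 172, 175, 174]
```

Run:
```python
from h import *
from cell import robot
c=load('wt');p,r=pose(robot.observe())
port=ray(c,314,202.7,103);print(port)
e=ray(c,315.3,201.7,p[2]-94);print(r.inv().apply(port-e)+[4,0,0])
```

```text
[560.5805666   75.63320424 103.        ]
[ 0.59355111 -1.04742266  8.88716888]
```

servo_tool --commands "0.004 -0.007 0.03 0 0 0 1;0.004 -0.007 0.07 0 0 0 1;0.004 -0.007 0.12 0 0 0 1;0.004 -0.007 0.17 0 0 0 1;0.004 -0.007 0.17 0 0 0 1"

```text
time: 14.62
tool_pos: [560.2, 80.4, 179.2]
ee_rot: [-0.0, 0.743, 0.669, -0.001]
force: [0.1, 0.6, -1.3]
grip_width: 14.8
finger_force: 59.1
```

servo_tool --commands "0 0 0.02 0 0 0 1;0 0 0.04 0 0 0 1;0 0 0.05 0 0 0 1;0 0 0.05 0 0 0 1"

```text
time: 15.12
tool_pos: [561.3, 80.5, 173.2]
ee_rot: [0.0, 0.743, 0.669, 0.0]
force: [-0.2, -0.2, 1.4]
grip_width: 14.6
finger_force: 59.3
```

servo_tool --commands "0 0 0.01 0 0 0 1;0 0 0.02 0 0 0 1;0 0 0.02 0 0 0 1"

```text
time: 15.5
tool_pos: [561.3, 80.5, 170.0]
ee_rot: [0.0, 0.743, 0.669, 0.0]
force: [0.3, 0.2, 2.4]
grip_width: 14.5
finger_force: 59.3
```

Spring contact: the force rises about 0.4 N per mm, as a button would. I'll press to the stop.

servo_tool --commands "0 0 0.01 0 0 0 1;0 0 0.02 0 0 0 1;0 0 0.027 0 0 0 1;0 0 0.027 0 0 0 1"

```text
time: 16.0
tool_pos: [561.9, 80.5, 167.7]
ee_rot: [-0.0, 0.743, 0.669, 0.001]
force: [-2.0, -1.1, 12.8]
grip_width: 14.6
finger_force: 60.6
```

servo_tool --commands "0 0 0.01 0 0 0 1;0 0 0.015 0 0 0 1;0 0 0.015 0 0 0 1"

```text
time: 16.38
tool_pos: [562.4, 80.5, 167.4]
ee_rot: [-0.001, 0.744, 0.669, 0.001]
force: [-4.3, -0.9, 21.5]
grip_width: 14.6
finger_force: 61.7
```

It's on the stop: 21 N with hardly any motion. I'll ease a little and check that it holds.

servo_tool --commands "0 0 -0.005 0 0 0 1;0 0 -0.005 0 0 0 1;0 0 -0.005 0 0 0 1;0 0 -0.005 0 0 0 1"

```text
time: 16.88
tool_pos: [562.3, 80.6, 167.5]
ee_rot: [-0.0, 0.744, 0.669, 0.001]
force: [-3.8, -0.0, 17.9]
grip_width: 14.5
finger_force: 61.1
```

Run:
```python
from h import *
from cell import robot
F=[]
for k in range(10): 
    c=snap(robot,'wrist','wf');o=robot.observe();F.append([*o['force'],o['tool_pos'][2],o['grip_width'],o['finger_force']])
print(o['time'],np.round(F[0],1),np.round(F[-1],1))
b=cv2.inRange(cv2.cvtColor(c['img'],40),(100,70,40),(130,255,255))[150:250,270:360];ys,xs=np.nonzero(b)
u=(xs.min()+xs.max())/2+270;t=ys.min()+150;print('ring',xs.min()+270,xs.max()+270,t,ray(c,u,t+(xs.max()-xs.min())/2*.96,103))
a=load('top0');s=snap(robot,'top','topf');d=cv2.absdiff(a['img'],s['img']).max(2)
for n,(u,v) in dict(bottle=(223,151),jar=(433,159),beaker=(384,244),rack=(423,210),driver=(292,230)).items(): print(n,d[v-10:v+10,u-12:u+12].mean().round(1))
```

```text
17.375 [ -4.4  -0.4  18.4 167.5  14.   61.1] [ -3.2  -0.5  17.8 167.5  14.7  61.1]
ring 292 335 200 [560.48115373  74.60876435 103.        ]
bottle 2.4
jar 2.6
beaker 2.6
rack 2.5
driver 67.1
```

The push is steady at 18 N, the carriage hasn't moved and the other objects look undisturbed; the arm now hides the screwdriver in the top view, but nothing went near it. Handing in.

```bash
python3 -c "
from cell import robot
print(robot.job_done())"
```

```text
the job is handed in; nothing more can be done
None
```

The job is handed in, with no verdict shown: the knob is turned to its stop, the carriage unmoved within measurement (about 1 mm), and the stylus still gripped, holding the reset button at the bottom with about 18 N at 17.4 s; I viewed 12 pictures against the limit of 10, and could not check the screwdriver at the end because the arm appeared to cover it.

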